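Fetch two pastry stamps from a lidded chest

ROBOT

A 6-joint arm with a two-finger parallel gripper is mounted at the origin on the work surface. World frame = base frame: x ahead of the robot, y to its left, z up, the work surface at z = 0. Lengths are in m, angles in degrees, forces in N, time in s.
With the tool pointing down it reaches from about 0.4 to 0.825 m from the base axis. Payload 7 kg.
Tool frame: the origin (TCP) lies midway between the tips of the shut fingers; the grasp point (between the pads) lies 19 mm behind it (ctrl.hold_point_z is the distance from the TCP to the grasp point, in m); z points along the fingers, x is the direction in which the jaws open and shut, and the axes are right-handed (so a half turn about z gives the same grasp; the last joint's range is limited). The gripper opens to 88 mm and grips with 3 to 60 N. Pads are 19 mm wide; open, the fingers measure 130 mm over their backs; the gripper's body (78 mm by 193 mm) begins 47 mm behind the grasp point.
Start: joints at [-52.821, 20.546, 0.682, 0, -70.136, -16.507], TCP at [0.238, -0.632, 0.227] pointing down, gripper open.
Joint ranges: [-176.03, 176.03], [-82.01, 121.73], [-58.28, 71.71], [-173.87, 95.51], [-174.79, -0.11], [-173.66, 173.66]. Speed limits (degrees/s): [136.94, 136.94, 172.46, 180, 180, 180].

INTERFACE

Orientations are given as [roll, pitch, yaw] about the fixed x, y, z axes, in that order (R = Rz(yaw) Ry(pitch) Rx(roll)).
In Python, from plant import ctrl gives the robot as it stands.
- The arm moves only by the tool apply_moves, never from a script. Its argument "motion" is a list of rows, each a list of 2 entries, a list of its own where there are three numbers: the shift along the world's x, y, z in cm, then the turn about the world's z in degrees. In form: [[[tx, ty, tz], roll], ...]. A call has 1 to 10 rows; each row is the pose to reach, as a shift and turn from the pose commanded when the call began; what a row does not reach only later rows make up. A row lasts 1/10 s, in which the tool goes at most 50 mm and 8.59 degrees, less where a joint would pass 70% of its speed; a pose out of reach is approached as far as the arm can. A call with a gripper value outside its range is refused whole. "hand" is the finger opening in cm, from 0 to 8.76, set as the call begins (left out, the last holds). The fingers move at their own pace and stop on an object; the grip force is fixed at half the most. Time passes only in rows, so rows that repeat a pose let the fingers close. It gives the time, the measured TCP pose, the force and the opening at its end, in the units of the state.
- ctrl.get_obs(): the state, without advancing time (a new reading comes with each control period).
- ctrl.snapshot(name): name is "scene" or "top"; returns (picture, depth): 480x640x3 uint8, blue, green, red; 480x640 float32, m along the optical axis (not along the pixel's ray), 0 where there is no reading.
- ctrl.camera_model(name): a dict with "fx", "fy", "cx", "cy" (pixels), "cam_to_world" (4x4, takes a point from camera to world coordinates). Camera axes: x right, y down, z forward; pixel columns grow to the right and rows downward; lengths in m; the calibration is good to about 2 mm. A picture is of the moment at which its call begins. camera_model takes no time and is no camera call.
- ctrl.close_job(): hands the job in, once; it reports no verdict.
The state is a dict: "clock": time; "joint_pos": joint angles; "qvel": joint speeds; "tau": joint torques, N m; "tool_pos": TCP position; "orientation": TCP orientation; "force": force on the tool from outside, world axes, zero at the start; "moment": the same for the moment, N m; "opening": finger opening in m.
Only numpy, scipy, OpenCV 4.12 (cv2) and the standard library are available. Lean on these libraries where they do the work, as an engineer would, in place of code of your own. Each camera call takes 0.05 s, during which the arm holds its last target.

TASK

Swing the lid of the wooden chest up past upright until it stays open by itself, then lift out the round stamp and the long oval stamp and set each one down (not dropped) so that it stands upright on its steel head, on the dark wooden board, touching neither the rolling pin, the ramekin nor each other. Leave the square stamp standing in the open chest, and leave everything else where it is.

Things in the scene. Friction and masses are not known exactly. Their poses are not given: they have to be found in the camera images.
- chest: fixed open-topped chest of medium-brown wood, outside 170 mm (x) by 290 mm (y) by 95 mm high, walls and floor 10 mm thick. Origin at the centre of its underside, on the worktop; x points from its front (robot side) to its hinge side, y along the hinge, z up. The three stamps stand in a row along y inside, about 70 mm apart, in any order. It and the board may change sides of the worktop
- lid (a joint): angle of the chest's lid, 0 = shut, growing as it opens upward to a stop at 1.9 rad (leaning back beyond upright). A plain free hinge with very little friction and about 0.25 to 0.5 kg: it falls shut below about 1.5 rad and falls open to the stop beyond about 1.65 rad
- lid_hinge (a point): point on the hinge line, mid-length, fixed: 85 mm along the chest's +x from its centre, 95.5 mm above the worktop. The lid is a flat wooden panel 12 mm thick, 290 mm along the hinge; its underside contains the hinge line. Shut, it reaches 195 mm from the hinge towards the chest's -x and so overhangs the chest's front wall by 25 mm as a lip, free underneath. It has no handle: lift the lip from below
- lid_lip (a point): middle of the lower front edge of the lid's lip (moves with the lid), 195 mm from the hinge line; 95.5 mm above the worktop when shut
- round_stamp_c (a point): loose pastry stamp (130 to 250 g) with a round steel head 54 mm in diameter, 25 mm high; handle: a plain cylinder of light wood, 24 mm in diameter, standing on the middle of the head from 25 mm to 70 mm above the stamp's underside. It stands on its head inside the chest, its yaw unknown in advance. This point is on its axis, half-way up (35 mm above the underside); z points up the handle
- oval_stamp_c (a point): loose pastry stamp (130 to 250 g) with a long oval steel head with rounded ends, 66 mm (its x) by 32 mm (its y), 25 mm high; handle: a plain cylinder of light wood, 24 mm in diameter, standing on the middle of the head from 25 mm to 70 mm above the stamp's underside. It stands on its head inside the chest, its yaw unknown in advance. This point is on its axis, half-way up (35 mm above the underside); z points up the handle
- square_stamp_c (a point): loose pastry stamp (180 g) with a square steel head 44 by 44 mm, 25 mm high; it stays in the chest; handle: a plain cylinder of light wood, 24 mm in diameter, standing on the middle of the head from 25 mm to 70 mm above the stamp's underside. It stands on its head inside the chest, its yaw unknown in advance. This point is on its axis, half-way up (35 mm above the underside); z points up the handle
- board: fixed dark wooden board 220 mm (x) by 280 mm (y), 20 mm thick. Origin at the centre of its underside, on the worktop; x away from the robot at yaw 0, z up. The rolling pin lies along its far (+x) part; the ramekin stands somewhere on its near (-x) part, the rest of which is bare
- pin_c (a point): loose wooden rolling pin lying on the board, barrel 44 mm in diameter and 170 mm long, with 20 mm handles 50 mm long at both ends; the point is at the centre of the barrel, its y runs along the pin. To be left alone
- ramekin: loose small white ceramic cup on the board, rim 68 mm across, 35 mm high; origin at the centre of its underside. To be left alone
- crock: loose terracotta crock 70 mm across, 120 mm high, with utensils reaching to 200 mm, between the chest and the board at the back; origin at the centre of its underside. To be left alone
- salt_jar: loose glass jar 56 mm across, 75 mm high, between the chest and the board at the front; origin at the centre of its underside. To be left alone
- oil_bottle: loose green bottle 60 mm across, 170 mm high, at one side; origin at the centre of its underside. To be left alone
- mug: loose white mug 76 mm across, 90 mm high, at the other side, handle at its +y; origin at the centre of its underside. To be left alone

How it is judged (in metres and radians):
On the way:
1. the lid stands open past its balance point by itself, nothing touching it (value of joint lid above 1.6 rad and contact force between lid and anything else below 0.2 N), for 0.3 s.
At the end, for the whole second after the job is handed in: lid open beyond 1.6 rad; round and oval stamps at rest on the board, upright within 0.12 rad, centres within 100 mm (x) and 130 mm (y) of the board's centre, touching neither pin, ramekin nor each other; square stamp still on the chest floor, upright within 0.15 rad (value of joint lid above 1.6 rad and x of round_stamp_c in the frame of board between -0.1 and 0.1 m and y of round_stamp_c in the frame of board between -0.13 and 0.13 m and height (world z) of round_stamp_c between 0.049 and 0.061 m and angle between each of round_stamp_c, oval_stamp_c's own z axis and vertical below 0.12 rad and linear speed of each of round_stamp, oval_stamp below 0.03 m/s and contact force between each of round_stamp, oval_stamp and rolling_pin below 0.05 N and contact force between each of round_stamp, oval_stamp and ramekin below 0.05 N and x of oval_stamp_c in the frame of board between -0.1 and 0.1 m and y of oval_stamp_c in the frame of board between -0.13 and 0.13 m and height (world z) of oval_stamp_c between 0.049 and 0.061 m and contact force between round_stamp and oval_stamp below 0.05 N and x of square_stamp_c in the frame of chest between -0.075 and 0.075 m and y of square_stamp_c in the frame of chest between -0.135 and 0.135 m and height (world z) of square_stamp_c below 0.055 m and angle between square_stamp_c's own z axis and vertical below 0.15 rad).
It fails at once if the rolling pin or the ramekin is shifted by more than 20 mm or tipped (distance of any of pin_c, ramekin from where it was at the start of the episode above 0.02 m or angle between ramekin's own z axis and vertical above 0.35 rad).
It fails at once if the crock, jar, bottle or mug is shifted by more than 20 mm or tipped (distance of any of crock, salt_jar, oil_bottle, mug from where it was at the start of the episode above 0.02 m or angle between any of crock, salt_jar, oil_bottle, mug's own z axis and vertical above 0.35 rad).
It fails at once if the round stamp is dropped (let go more than 30 mm above the board) (height (world z) of round_stamp_c above 0.085 m and contact force between round_stamp and anything else below 0.02 N).
It fails at once if the oval stamp is dropped (let go more than 30 mm above the board) (height (world z) of oval_stamp_c above 0.085 m and contact force between oval_stamp and anything else below 0.02 N).
It fails at once if the square stamp is taken out of the chest (height (world z) of square_stamp_c above 0.1 m).
It also fails if it takes over 72 s, if anything falls off the work surface, if the arm or the gripper's body presses on something with over 40 N, if the wrist force passes 120 N, or if a joint passes its speed limit or range.

## Working session

There is one attempt and no reset: what is moved stays moved. The work goes in short steps, Python scripts to look and compute and a tool call to move; the robot and the scene stay as the last step left them, time stands still between calls to the robot, and variables do not carry over. Pictures are saved under pics/ and viewed, and the job is handed in when it is done.

Besides the shell and the picture viewer there is one more tool, called after "Call:" as name(argument=value, ...) on one line, values as JSON. apply_moves: Moves the arm, as the interface text tells. Its arguments: {"type":"object","properties":{"motion":{"type":"array"},"hand":{"type":"number"}},"required":["motion"]}

```bash
mkdir -p pics; ls; cat > h.py <<'E'
from plant import ctrl
import numpy as np, cv2
def snap(name,fn):
    im,d=ctrl.snapshot(name); cv2.imwrite('pics/%s.png'%fn,im); np.savez('pics/%s.npz'%fn,d=d,im=im); return im,d
def cloud(name,d):
    m=ctrl.camera_model(name);T=np.array(m['cam_to_world'])
    v,u=np.mgrid[:480,:640]
    P=np.stack([(u-m['cx'])/m['fx']*d,(v-m['cy'])/m['fy']*d,d],-1)
    return P@T[:3,:3].T+T[:3,3]
E
python3 - <<'E'
from h import *
print(ctrl.get_obs(),ctrl.hold_point_z)
for n in('scene','top'):
    snap(n,n+'0'); print(n,ctrl.camera_model(n))
E
```

```text
pics
{'clock': 0.0, 'joint_pos': array([-5.28205245e+01,  2.05894881e+01,  6.35361703e-01, -2.22264788e-02,
       -7.01377609e+01, -1.65059787e+01]), 'qvel': array([ 0.08315837, -0.0229415 , -0.09394134,  0.03709077, -0.00018071,
       -0.06951445]), 'tau': array([ 9.81593876e-04, -5.82720029e+01,  2.93059373e+01,  6.99721813e+00,
        6.92273868e-03, -1.37515135e-04]), 'tool_pos': array([ 0.2381044 , -0.63108095,  0.22565012]), 'orientation': array([-1.79993924e+02, -9.40376745e-02,  1.10665923e+02]), 'force': array([0.01563892, 0.05362043, 0.03270547]), 'moment': array([ 0.02331142,  0.06731626, -0.03104226]), 'opening': 0.08753744047834272} 0.0188
scene {'fx': 555.6684302264617, 'fy': 555.6684302264617, 'cx': 313.75214935039725, 'cy': 238.1017458405338, 'cam_to_world': array([[-0.61484641,  0.52672913, -0.58695852,  1.30211277],
       [ 0.78857699,  0.42052112, -0.44867396,  0.57587508],
       [ 0.01049881, -0.73872756, -0.67392237,  0.93193039],
       [ 0.        ,  0.        ,  0.        ,  1.        ]])}
top {'fx': 566.7012809559793, 'fy': 566.7012809559793, 'cx': 320.66686708305133, 'cy': 241.5525046970829, 'cam_to_world': array([[-0.02234089, -0.995185  ,  0.0954343 ,  0.45166988],
       [-0.99963702,  0.02079867, -0.01712435,  0.00803681],
       [ 0.01505699, -0.09578223, -0.99528843,  1.36419382],
       [ 0.        ,  0.        ,  0.        ,  1.        ]])}
```

View pics/scene0.png

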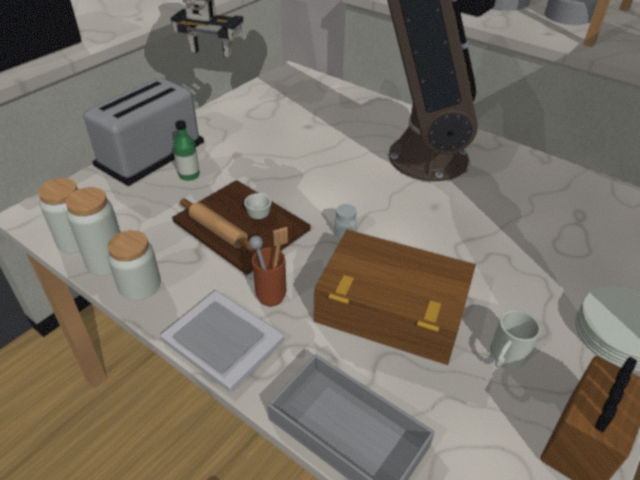

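View pics/top0.png

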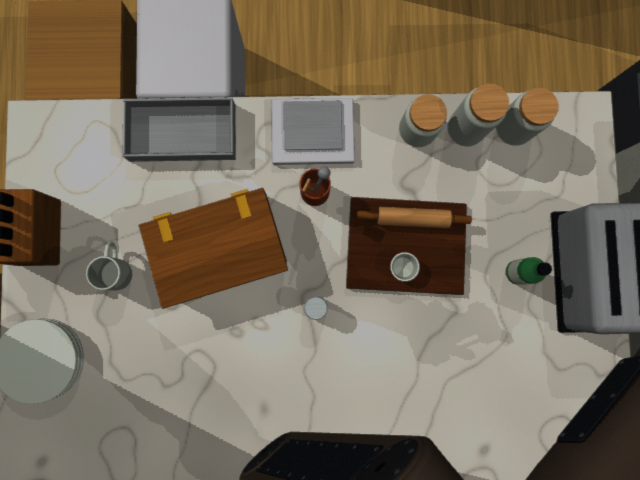

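The top view shows the chest at about (213,247), hinges on the far side and yawed. The board is at (407,245), with the pin along its far side and the ramekin at (405,266). The jar is at (316,308), the crock at (316,187), the mug at (108,272) and the bottle at (527,270). Next I'll measure them.

```bash
python3 - <<'E'
from h import *
z=np.load('pics/top0.npz');d=z['d'];im=z['im'];P=cloud('top',d)
H=P[...,2]
def rect(mask):
    n,l,s,c=cv2.connectedComponentsWithStats(mask.astype(np.uint8))
    i=1+np.argmax(s[1:,4]);m=l==i
    r=cv2.minAreaRect((P[m][:,:2]*1000).astype(np.float32)); return r,np.median(H[m]),m
v,u=np.mgrid[:480,:640]
r,h,m=rect((abs(H-.1075)<.008)&(u<300)&(u>130)&(v>180)&(v<310)); print('lid',r,h); print(cv2.boxPoints(r))
r,h,m=rect((abs(H-.02)<.008)&(u>335)&(u<480)&(v>190)&(v<305)); print('board',r,h);print(cv2.boxPoints(r))
for n,(u0,u1,v0,v1),lo in[('ram',(385,425,248,285),.045),('pin',(350,480,200,232),.035),('jar',(300,332,292,325),.06),('crock',(295,335,160,210),.1),('mug',(80,130,240,295),.08),('bot',(500,555,250,290),.1)]:
    q=P[v0:v1,u0:u1].reshape(-1,3);q=q[q[:,2]>lo];print(n,q.min(0),q.max(0),((q.min(0)+q.max(0))/2)[:2])
E
```

```text
lid ((569.1151733398438, 228.07138061523438), (203.2249755859375, 290.3674011230469), 15.772448539733887) 0.10717017498838899
[[431.86508  340.1687  ]
 [510.79196   60.733967]
 [706.36523  115.97406 ]
 [627.43835  395.40878 ]]
board ((568.2554321289062, -220.56333923339844), (281.2283630371094, 220.49087524414062), 85.4698486328125) 0.019562033134183254
[[ 447.2482  -352.03064]
 [ 667.05023 -369.4458 ]
 [ 689.2627   -89.09604]
 [ 469.46063  -71.68088]]
ram [ 0.45166988 -0.2396279   0.04524106] [0.54898844 0.00803681 1.36419382] [ 0.50032916 -0.11579555]
pin [ 0.45166988 -0.36976263  0.03549188] [0.65958231 0.00803681 1.36419382] [ 0.5556261  -0.18086291]
jar [ 0.40213071 -0.02288932  0.06474405] [0.44952326 0.02476069 0.08274971] [0.42582698 0.00093569]
crock [ 0.45166988 -0.03718976  0.10027318] [0.73621885 0.0320217  1.36419382] [ 0.59394436 -0.00258403]
mug [0.45166988 0.00803681 0.08001205] [0.57027604 0.51253428 1.36419382] [0.51097296 0.26028554]
bot [ 0.45166988 -0.51094033  0.10026957] [0.52805059 0.00803681 1.36419382] [ 0.48986023 -0.25145176]
```

Call:
apply_moves(hand=0, motion=[[[21,43,7],-4.9],[[21,43,7],-4.9],[[21,43,7],-4.9],[[21,43,7],-4.9],[[21,43,7],-4.9],[[21,43,7],-4.9],[[21,43,7],-4.9],[[21,43,7],-4.9],[[21,43,7],-4.9],[[21,43,7],-4.9]])

```text
clock: 1.1
tool_pos: [0.449, -0.1989, 0.2971]
orientation: [179.9, -0.0, 105.9]
force: [0.1, 0.6, 0.6]
opening: 0.0134
```

Call:
apply_moves(motion=[[[-0.7,39,-4.5],0],[[-0.7,39,-4.5],0],[[-0.7,39,-4.5],0],[[-0.7,39,-4.5],0],[[-0.7,39,-4.5],0],[[-0.7,39,-4.5],0],[[-0.7,39,-4.5],0],[[-0.7,39,-4.5],0],[[-0.7,39,-4.5],0],[[-0.7,39,-4.5],0]])

```text
clock: 2.1
tool_pos: [0.4407, 0.1892, 0.2509]
orientation: [-179.9, 0.0, 105.9]
force: [0.3, -0.6, 0.1]
opening: 0.0005
```

Call:
apply_moves(motion=[[[0,0,-5],0],[[0,0,-10],0],[[0,0,-14],0],[[0,0,-17],0],[[0,0,-17],0]])

```text
clock: 2.6
tool_pos: [0.4392, 0.1853, 0.0783]
orientation: [-179.6, 0.2, 105.6]
force: [0.3, 0.0, 1.2]
opening: 0.0005
```

Call:
apply_moves(motion=[[[0.5,0.14,0],0],[[1.0,0.28,0],0],[[1.0,0.28,0],0]])

```text
clock: 2.9
tool_pos: [0.4532, 0.1923, 0.0835]
orientation: [179.8, -0.1, 105.8]
force: [-0.1, -1.3, 1.2]
opening: 0.0003
```

```bash
python3 - <<'E'
from h import *
o=ctrl.get_obs();print(o['tool_pos'],o['force'])
im,d=snap('scene','s1'); cv2.imwrite('pics/s1c.png',cv2.resize(im[150:400,260:520],None,fx=2.4,fy=2.4))
o=ctrl.get_obs();print(o['tool_pos'],o['force'])
E
```

```text
[0.45316086 0.19233525 0.08346998] [-0.05099784 -1.27503772  1.20082694]
[0.45249096 0.19200292 0.08309783] [-0.9932771   0.3198385   0.05654901]
```

View pics/s1c.png

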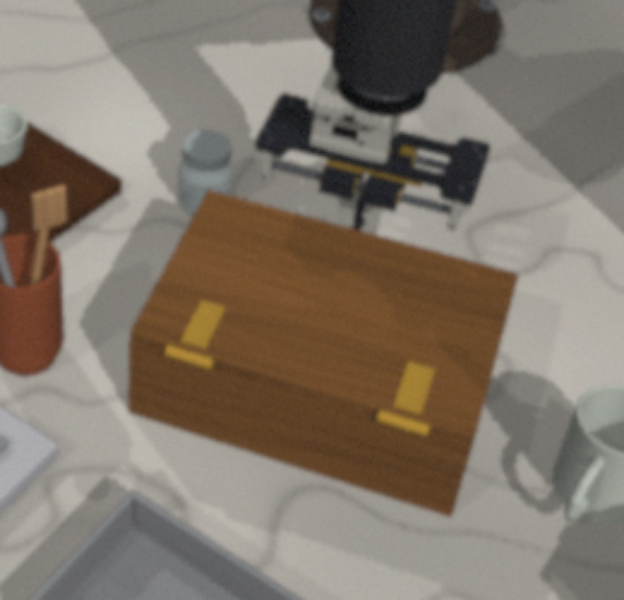

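The shut fingers stand just in front of the middle of the lip, at about (360,215) in the crop. I'll press in small steps until they touch.

Call:
apply_moves(motion=[[[0.4,0.11,0],0],[[0.4,0.11,0],0],[[0.8,0.22,0],0],[[0.8,0.22,0],0]])

```text
clock: 3.35
tool_pos: [0.4597, 0.1938, 0.0817]
orientation: [180.0, -0.0, 105.8]
force: [-0.5, 0.2, -0.0]
opening: 0.0
```

Call:
apply_moves(motion=[[[0.4,0.11,0],0],[[0.4,0.11,0],0],[[0.8,0.22,0],0],[[0.8,0.22,0],0]])

```text
clock: 3.75
tool_pos: [0.4633, 0.1938, 0.0806]
orientation: [-179.5, 0.1, 105.7]
force: [-19.6, 1.4, 12.1]
opening: 0.0001
```

Call:
apply_moves(motion=[[[0,0,0.5],0],[[0,0,1.0],0],[[0.1,0,2.0],0],[[0.3,0.1,3.4],0],[[0.3,0.1,3.4],0]])

```text
clock: 4.25
tool_pos: [0.4666, 0.1947, 0.115]
orientation: [-179.6, 0.1, 105.7]
force: [-13.1, -2.2, 1.4]
opening: 0.0008
```

```bash
python3 - <<'E'
from h import *
im,d=snap('scene','s2'); cv2.imwrite('pics/s2c.png',cv2.resize(im[150:400,260:520],None,fx=2.4,fy=2.4))
o=ctrl.get_obs();print(o['tool_pos'],o['force'])
E
```

```text
[0.46645056 0.19457705 0.1143752 ] [-13.20599016  -1.29732917  -0.06743579]
```

View pics/s2c.png

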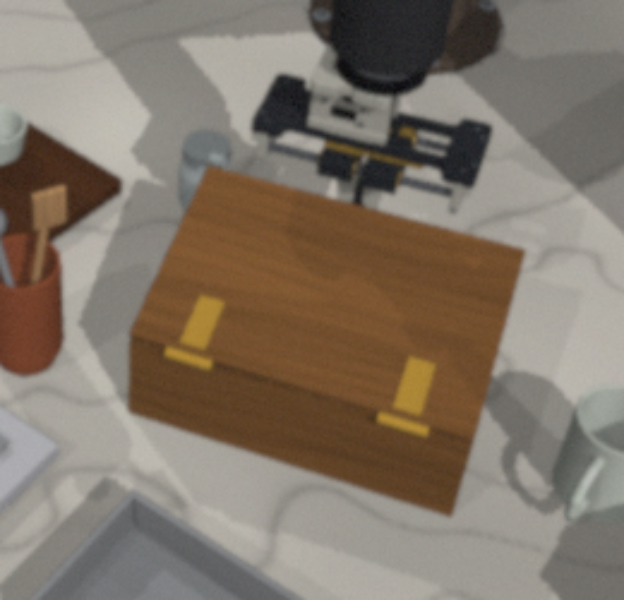

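The lid is lifting by friction, with its front edge raised about 10°. I'll keep following the arc.

Call:
apply_moves(motion=[[[0.35,0.1,1.65],0],[[0.85,0.24,3.3],0],[[1.5,0.4,4.8],0],[[2.2,0.6,6.3],0],[[3.1,0.9,7.7],0],[[4.1,1.15,9.1],0],[[5.2,1.45,10.3],0]])

```text
clock: 5.0
tool_pos: [0.5201, 0.2096, 0.2195]
orientation: [-179.7, 0.1, 105.8]
force: [-11.2, -2.6, 10.7]
opening: 0.0004
```

Call:
apply_moves(motion=[[[1.2,0.35,1.1],0],[[2.5,0.7,2.0],0],[[3.9,1.1,2.8],0],[[5.3,1.5,3.5],0],[[6.8,1.9,4.0],0],[[8.4,2.4,4.3],0],[[10,2.8,4.5],0],[[11.6,3.3,4.5],0]])

```text
clock: 5.8
tool_pos: [0.6392, 0.2443, 0.2638]
orientation: [180.0, -0.0, 105.8]
force: [0.4, -0.7, 0.6]
opening: 0.0007
```

```bash
python3 - <<'E'
from h import *
im,d=snap('scene','s3'); cv2.imwrite('pics/s3c.png',cv2.resize(im[100:400,240:540],None,fx=2,fy=2))
o=ctrl.get_obs();print(o['tool_pos'],o['force'])
E
```

```text
[0.64100993 0.24487345 0.26282337] [3.52012754 0.95418474 0.77455472]
```

View pics/s3c.png

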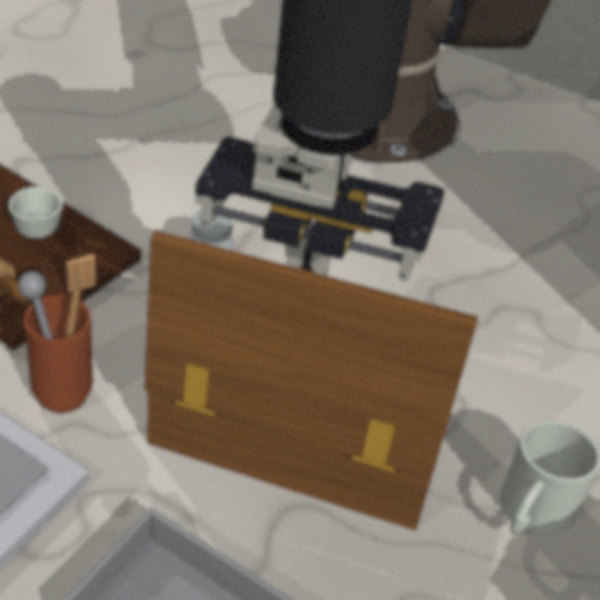

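The lid is near upright, so I'll push it a few centimetres further.

Call:
apply_moves(motion=[[[1.6,0.45,-0.3],0],[[3.2,0.9,-0.6],0],[[4.6,1.3,-0.8],0],[[4.6,1.3,-0.8],0],[[0,0,0],0],[[-5,-1.4,0],0],[[-9.5,-2.7,0],0],[[-9.5,-2.7,4],0]])

```text
clock: 6.65
tool_pos: [0.53, 0.2097, 0.2931]
orientation: [-178.6, 0.4, 105.8]
force: [1.1, 1.6, -0.2]
opening: 0.0002
```

```bash
python3 - <<'E'
from h import *
im,d=snap('scene','s4'); im,d=snap('top','t4')
o=ctrl.get_obs();print(o['tool_pos'],o['force'])
E
```

```text
[0.54228706 0.21607159 0.30803625] [1.03308383 1.13792786 1.01132814]
```

View pics/s4.png

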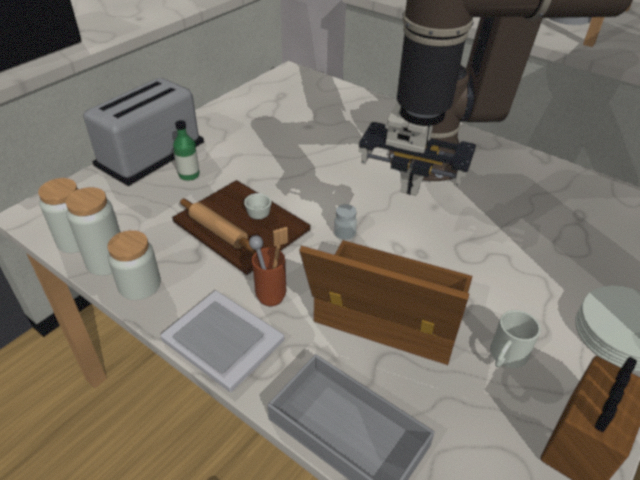

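View pics/t4.png

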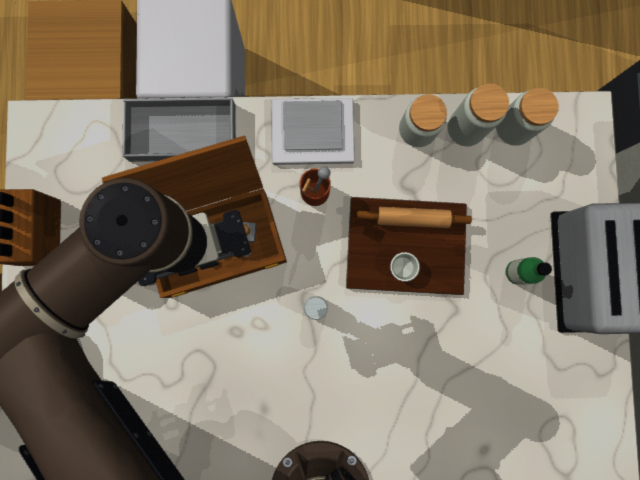

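The lid is leaning back open. I'll clear the arm so the top camera can see the stamps.

Call:
apply_moves(hand=5, motion=[[[-8,-15,0],0],[[-8,-38,0],0],[[-8,-38,0],0],[[-8,-38,0],0],[[-8,-38,0],0],[[-8,-38,0],0],[[-8,-38,0],0],[[-8,-38,0],0],[[-8,-38,0],0]])

```text
clock: 7.65
tool_pos: [0.4615, -0.1664, 0.3038]
orientation: [180.0, 0.0, 105.5]
force: [0.1, 0.1, 0.3]
opening: 0.05
```

```bash
python3 - <<'E'
from h import *
im,d=snap('top','t5'); cv2.imwrite('pics/t5c.png',cv2.resize(im[120:320,90:490],None,fx=2,fy=2))
o=ctrl.get_obs();print(o['tool_pos'],o['opening'])
P=cloud('top',d);H=P[...,2]
# print heights map around interior
lab=cv2.resize(im[180:310,130:300],None,fx=4,fy=4,interpolation=cv2.INTER_CUBIC); cv2.imwrite('pics/t5z.png',lab)
E
```

```text
[ 0.46206497 -0.16482345  0.3036508 ] 0.05001194031791584
```

View pics/t5z.png

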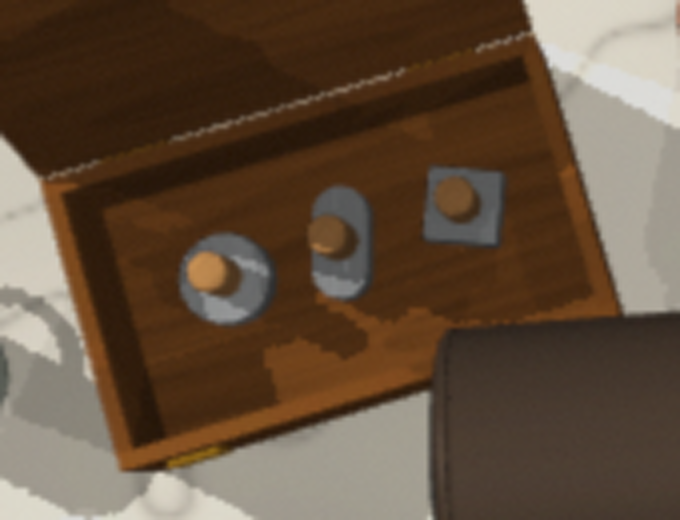

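View pics/t5c.png

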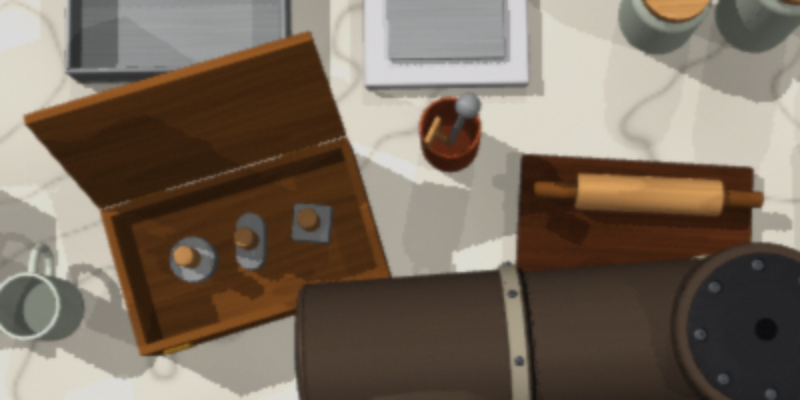

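The crop shows three stamps in a row. The round one is at about (228,278), the oval one in the middle at (341,243), and the square one at (463,206). I'll triangulate them from the heads and the handle tops.

```bash
cat >> h.py <<'E'
def ray(name,u,v,z):
    m=ctrl.camera_model(name);T=np.array(m['cam_to_world'])
    r=T[:3,:3]@np.array([(u-m['cx'])/m['fx'],(v-m['cy'])/m['fy'],1]);o=T[:3,3]
    return (o+r*(z-o[2])/r[2])[:2]
E
python3 - <<'E'
from h import *
z=np.load('pics/t5.npz');im=z['im'];d=z['d'];P=cloud('top',d);H=P[...,2]
f=lambda u,v:(130+u/4,180+v/4)
for n,h,t in[('round',(228,279),(208,272)),('oval',(341,243),(326,235)),('square',(464,206),(455,199))]:
    print(n,ray('top',*f(*h),.035),ray('top',*f(*t),.08))
m=np.zeros(H.shape,bool);m[195:285,160:270]=1
for lo,hi in[(.068,.09)]:
    k=(m&(H>lo)&(H<hi)).astype(np.uint8);N,l,s,c=cv2.connectedComponentsWithStats(k)
    for i in range(1,N):
        if 12<s[i,4]<400:
            q=P[l==i];print('comp',s[i],c[i],((q.min(0)+q.max(0))/2),np.median(q,0))
# head segmentation: grey colour
hsv=cv2.cvtColor(im,cv2.COLOR_BGR2HSV)
k=(m&(hsv[...,1]<60)&(H<.05)&(H>.02)).astype(np.uint8);N,l,s,c=cv2.connectedComponentsWithStats(k)
for i in range(1,N):
    if s[i,4]>60:
        q=P[l==i];r=cv2.minAreaRect((q[:,:2]*1000).astype(np.float32));print('head',s[i],r,np.median(q[:,2]))
z=np.load('pics/t4.npz');
E
```

```text
round [0.56636432 0.29901043] [0.5666988  0.30044842]
oval [0.58619293 0.23286091] [0.58638066 0.23372108]
square [0.60658345 0.16052691] [0.60545381 0.16043713]
comp [160 195 101  31 199] [210.71356784 209.26633166] [0.65357227 0.23776706 0.07901648] [0.65524539 0.23285999 0.08021863]
comp [238 224  11  11  90] [243.18888889 228.82222222] [0.60822305 0.16282244 0.0773441 ] [0.60752904 0.16194249 0.07876179]
comp [207 233  11  11  88] [211.57954545 238.42045455] [0.58849582 0.23359365 0.07718715] [0.58720446 0.23393622 0.07879155]
comp [177 243  11  11  91] [181.65934066 247.61538462] [0.56750027 0.30204122 0.07793558] [0.56711278 0.3017665  0.07915601]
comp [160 271   4  14  30] [161.1        278.86666667] [0.50114515 0.34881635 0.07886092] [0.4975317  0.34762344 0.07611409]
head [236 222  20  20 242] ((608.2247314453125, 162.27845764160156), (43.76731491088867, 43.79603576660156), 83.37081909179688) 0.034135348972191726
head [208 227  15  28 259] ((587.19189453125, 234.47109985351562), (32.57306671142578, 63.837276458740234), 89.80596160888672) 0.03441450972950788
head [175 238  24  23 297] ((568.011474609375, 301.78497314453125), (51.847557067871094, 51.90113067626953), 6.75079870223999) 0.034087882597878316
```

```bash
python3 - <<'E'
from h import *
z=np.load('pics/top0.npz');d=z['d'];P=cloud('top',d);H=P[...,2];H[d==0]=9
c=np.array([.5683,-.2206]);a=np.radians(-4.53);R=np.array([[np.cos(a),-np.sin(a)],[np.sin(a),np.cos(a)]])
def st(n,b,lo,hi):
    q=P[b[2]:b[3],b[0]:b[1]].reshape(-1,3);q=q[(q[:,2]>lo)&(q[:,2]<hi)]
    w=(q[:,:2]-c)@R;print(n,w.min(0),w.max(0),(w.min(0)+w.max(0))/2)
st('ram',(385,425,248,285),.045,.065);st('pin',(350,480,200,232),.035,.075)
print(P[270:290,405,2])
for b in[(-.055,.09),(-.06,-.09),(-.055,-.085)]: print(b,R@b+c)
E
```

```text
ram [-0.0857044  -0.02311441] [-0.0201182   0.04249206] [-0.0529113   0.00968882]
pin [ 0.04229245 -0.144118  ] [0.08735805 0.12519059] [ 0.06482525 -0.00946371]
[0.02287776 0.02254278 0.02573748 0.02187949 0.02193411 0.0225441
 0.02604253 0.02629296 0.04095681 0.05681335 0.05043883 0.02071615
 0.01732842 0.02010189 0.02072726 0.01875159 0.01898635 0.01382765
 0.01346058 0.0189036 ]
(-0.055, 0.09) [ 0.52058011 -0.12653719]
(-0.06, -0.09) [ 0.50137914 -0.30557999]
(-0.055, -0.085) [ 0.50675842 -0.30099051]
```

Call:
apply_moves(hand=4.6, motion=[[[12.5,39.9,0],0],[[12.5,39.9,0],0],[[12.5,39.9,0],0],[[12.5,39.9,0],0],[[12.5,39.9,0],0],[[12.5,39.9,0],0],[[12.5,39.9,0],0],[[12.5,39.9,0],0],[[12.5,39.9,0],0],[[12.5,39.9,0],0]])

```text
clock: 8.7
tool_pos: [0.5878, 0.2398, 0.3023]
orientation: [-179.9, 0.0, 106.0]
force: [0.1, 0.2, -0.3]
opening: 0.0459
```

Call:
apply_moves(motion=[[[0,0,-4],0],[[0,0,-8],0],[[0,0,-12],0],[[0,0,-15],0],[[0,0,-15],0],[[0,0,-15],0],[[0,0,-15],0]])

```text
clock: 9.4
tool_pos: [0.5893, 0.2368, 0.1561]
orientation: [179.8, -0.0, 105.8]
force: [0.3, 0.2, 0.1]
opening: 0.0457
```

Call:
apply_moves(motion=[[[-0.2,-0.3,-3],0],[[-0.2,-0.3,-6],0],[[-0.2,-0.3,-8.5],0],[[-0.2,-0.3,-10.2],0],[[-0.2,-0.3,-11],0],[[-0.2,-0.3,-11],0],[[-0.2,-0.3,-11],0],[[-0.2,-0.3,-11],0]])

```text
clock: 10.2
tool_pos: [0.5872, 0.2338, 0.0452]
orientation: [179.9, -0.0, 105.8]
force: [0.4, 0.5, -0.8]
opening: 0.0458
```

Call:
apply_moves(hand=0.5, motion=[[[0,0,0],0],[[0,0,0],0],[[0,0,0],0],[[0,0,0],0],[[0,0,0],0],[[0,0,0],0],[[0,0,0],0],[[0,0,0],0]])

```text
clock: 11.0
tool_pos: [0.5866, 0.2334, 0.0438]
orientation: [180.0, -0.0, 105.8]
force: [-0.2, 1.3, 3.2]
opening: 0.0232
```

Call:
apply_moves(motion=[[[0,0,0.5],0],[[0,0,1.5],0],[[0,0,3],0],[[0,0,3],0]])

```text
clock: 11.4
tool_pos: [0.5873, 0.2337, 0.0758]
orientation: [179.8, -0.0, 105.8]
force: [0.4, 0.3, -1.3]
opening: 0.0234
```

Gripped at 23 mm. Next I'll lift it and carry it over.

Call:
apply_moves(motion=[[[0,0,4],0],[[0,0,8],0],[[0,0,12],0],[[0,0,16],0],[[0,0,20],0],[[0,0,23],0],[[0,0,23],0]])

```text
clock: 12.1
tool_pos: [0.5879, 0.2338, 0.3087]
orientation: [179.6, -0.1, 105.8]
force: [0.1, 0.3, -1.0]
opening: 0.0231
```

Call:
apply_moves(motion=[[[-0.5,-4,0],0],[[-2,-8,0],0],[[-3,-12,0],0],[[-4,-16,0],0],[[-4.5,-20,0],0],[[-5,-24,0],0],[[-5,-28,0],0],[[-5.1,-32,0],0],[[-5.1,-35,0],0],[[-5.1,-35.6,0],0]])

```text
clock: 13.1
tool_pos: [0.5342, -0.1254, 0.3022]
orientation: [-179.9, -0.0, 105.6]
force: [0.0, 0.6, -2.0]
opening: 0.0233
```

Call:
apply_moves(motion=[[[0,0,-4],0],[[0,0,-8],0],[[0,0,-12],0],[[0,0,-16],0],[[0,0,-18.5],0],[[0,0,-19.5],0],[[0,0,-19.5],0],[[0,0,-19.5],0]])

```text
clock: 13.9
tool_pos: [0.5361, -0.1227, 0.1095]
orientation: [179.9, 0.0, 105.8]
force: [0.1, -0.8, -1.6]
opening: 0.0233
```

Call:
apply_moves(motion=[[[0,0,-2],0],[[0,0,-3.5],0],[[0,0,-4.6],0],[[0,0,-5.1],0],[[0,0,-5.2],0],[[0,0,-5.2],0],[[0,0,-5.2],0]])

```text
clock: 14.6
tool_pos: [0.5358, -0.1228, 0.0573]
orientation: [179.9, 0.0, 105.8]
force: [-1.3, 0.1, -1.7]
opening: 0.0236
```

```bash
python3 - <<'E'
from h import *
im,d=snap('scene','s6'); cv2.imwrite('pics/s6c.png',cv2.resize(im[120:320,160:360],None,fx=3,fy=3))
o=ctrl.get_obs();print(o['tool_pos'],o['force'])
E
```

```text
[ 0.5357337  -0.12280475  0.05723499] [-0.39665092 -0.03589107 -2.08037577]
```

View pics/s6c.png

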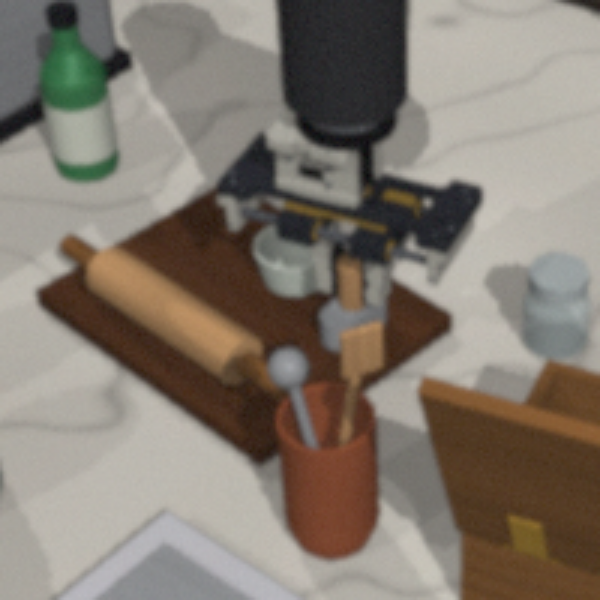

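The oval stamp hangs just above the board at about (350,320) in the crop, clear of the ramekin. I'll ease it down until it touches.

Call:
apply_moves(motion=[[[0,0,-0.15],0],[[0,0,-0.15],0],[[0,0,-0.3],0],[[0,0,-0.3],0]])

```text
clock: 15.05
tool_pos: [0.5356, -0.1228, 0.0538]
orientation: [180.0, 0.0, 105.8]
force: [-0.5, 0.7, 0.5]
opening: 0.0237
```

Call:
apply_moves(motion=[[[0,0,-0.1],0],[[0,0,-0.1],0],[[0,0,-0.1],0]])

```text
clock: 15.35
tool_pos: [0.5357, -0.1228, 0.0537]
orientation: [179.9, 0.0, 105.8]
force: [-2.0, 2.2, 9.8]
opening: 0.0232
```

Touching at 9.8 N, so I'll release.

Call:
apply_moves(hand=3.2, motion=[[[0,0,0.1],0],[[0,0,0.1],0],[[0,0,0.1],0],[[0,0,0.1],0]])

```text
clock: 15.75
tool_pos: [0.5352, -0.1229, 0.0534]
orientation: [-180.0, -0.0, 105.8]
force: [0.4, 0.2, -0.3]
opening: 0.0318
```

Call:
apply_moves(motion=[[[0,0,1],0],[[0,0,3],0],[[0,0,6],0],[[0,0,10],0],[[0,0,15],0],[[0,0,20],0],[[0,0,24.5],0],[[0,0,24.5],0]])

```text
clock: 16.55
tool_pos: [0.5379, -0.1234, 0.3068]
orientation: [179.4, 0.2, 105.8]
force: [0.1, -0.4, -1.3]
opening: 0.032
```

Call:
apply_moves(hand=4.6, motion=[[[3.1,42.2,0],0],[[3.1,42.2,0],0],[[3.1,42.2,0],0],[[3.1,42.2,0],0],[[3.1,42.2,0],0],[[3.1,42.2,0],0],[[3.1,42.2,0],0],[[3.1,42.2,0],0],[[3.1,42.2,0],0],[[3.1,42.2,0],0]])

```text
clock: 17.55
tool_pos: [0.5659, 0.3021, 0.2978]
orientation: [-179.9, 0.0, 105.9]
force: [-0.9, -0.2, -0.3]
opening: 0.0454
```

```bash
python3 - <<'E'
from h import *
im,d=snap('top','t7'); cv2.imwrite('pics/t7c.png',cv2.resize(im[120:320,90:490],None,fx=2,fy=2))
o=ctrl.get_obs();print(o['tool_pos'],o['opening'])
E
```

```text
[0.56593037 0.30039501 0.29814389] 0.0457973290716153
```

View pics/t7c.png

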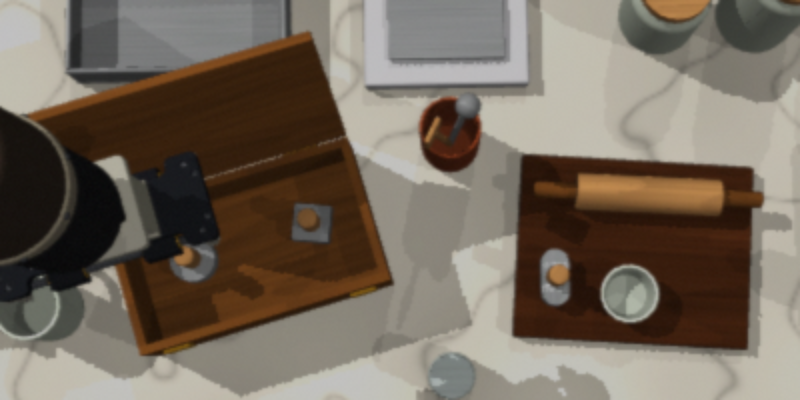

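The oval stamp stands upright on the board at (555,277), with a clear gap to the ramekin at (630,293). The round stamp is next.

Call:
apply_moves(motion=[[[0.1,0.1,-4],0],[[0.1,0.1,-8],0],[[0.1,0.1,-12],0],[[0.1,0.1,-16],0],[[0.1,0.1,-18],0],[[0.1,0.1,-18],0],[[0.1,0.1,-18],0]])

```text
clock: 18.3
tool_pos: [0.5679, 0.2995, 0.1197]
orientation: [180.0, 0.0, 105.7]
force: [0.9, -0.2, 1.0]
opening: 0.0459
```

Call:
apply_moves(motion=[[[0,0.15,-3],0],[[0,0.15,-5.5],0],[[0,0.15,-7],0],[[0,0.15,-7.4],0],[[0,0.15,-7.4],0],[[0,0.15,-7.4],0]])

```text
clock: 18.9
tool_pos: [0.5683, 0.3024, 0.0465]
orientation: [179.8, -0.1, 105.8]
force: [-0.7, 0.1, 0.7]
opening: 0.0457
```

Call:
apply_moves(hand=0.5, motion=[[[0,0,-0.1],0],[[0,0,-0.1],0],[[0,0,-0.1],0],[[0,0,-0.1],0],[[0,0,-0.1],0],[[0,0,-0.1],0],[[0,0,-0.1],0],[[0,0,-0.1],0]])

```text
clock: 19.7
tool_pos: [0.5675, 0.3019, 0.0439]
orientation: [180.0, -0.0, 105.8]
force: [-1.1, 1.1, 4.9]
opening: 0.0235
```

Call:
apply_moves(motion=[[[0,0,0.5],0],[[0,0,1.5],0],[[0,0,3],0],[[0,0,3],0]])

```text
clock: 20.1
tool_pos: [0.5683, 0.3024, 0.0758]
orientation: [179.8, -0.1, 105.8]
force: [0.5, 0.1, -0.6]
opening: 0.0235
```

Call:
apply_moves(motion=[[[0,0,4],0],[[0,0,8],0],[[0,0,12],0],[[0,0,16],0],[[0,0,20],0],[[0,0,23],0],[[0,0,23],0]])

```text
clock: 20.8
tool_pos: [0.5689, 0.3024, 0.3087]
orientation: [179.6, -0.2, 105.8]
force: [0.7, 0.1, -1.0]
opening: 0.0235
```

Call:
apply_moves(motion=[[[-0.5,-4,0],0],[[-1,-8,0],0],[[-2,-12,0],0],[[-3,-16,0],0],[[-3.5,-20,0],0],[[-4,-24,0],0],[[-4.5,-28,0],0],[[-5,-32,0],0],[[-5.5,-36,0],0],[[-5.6,-40.3,0],0]])

```text
clock: 21.8
tool_pos: [0.51, -0.1026, 0.3027]
orientation: [-180.0, -0.0, 105.8]
force: [0.3, 0.5, -1.1]
opening: 0.0237
```

Call:
apply_moves(motion=[[[0,-4,0],0],[[0,-8,0],0],[[0,-12,0],0],[[0,-16,0],0],[[0,-19,0],0],[[0,-20,0],0],[[0,-20,0],0],[[0,-20,0],0]])

```text
clock: 22.6
tool_pos: [0.5109, -0.3008, 0.3027]
orientation: [-180.0, -0.1, 105.7]
force: [0.3, 0.6, -0.2]
opening: 0.0234
```

Call:
apply_moves(motion=[[[0,0,-4],0],[[0,0,-8],0],[[0,0,-12],0],[[0,0,-16],0],[[0,0,-19],0],[[0,0,-21],0],[[0,0,-22],0],[[0,0,-22],0],[[0,0,-22],0]])

```text
clock: 23.5
tool_pos: [0.5121, -0.3011, 0.0846]
orientation: [179.9, 0.1, 105.8]
force: [1.0, -0.4, -0.7]
opening: 0.0236
```

```bash
python3 - <<'E'
from h import *
im,d=snap('scene','s8'); cv2.imwrite('pics/s8c.png',cv2.resize(im[120:320,160:360],None,fx=3,fy=3))
o=ctrl.get_obs();print(o['tool_pos'],o['force'])
E
```

```text
[ 0.51232982 -0.30125528  0.08501118] [ 0.43877339 -0.37563339 -1.07908541]
```

View pics/s8c.png

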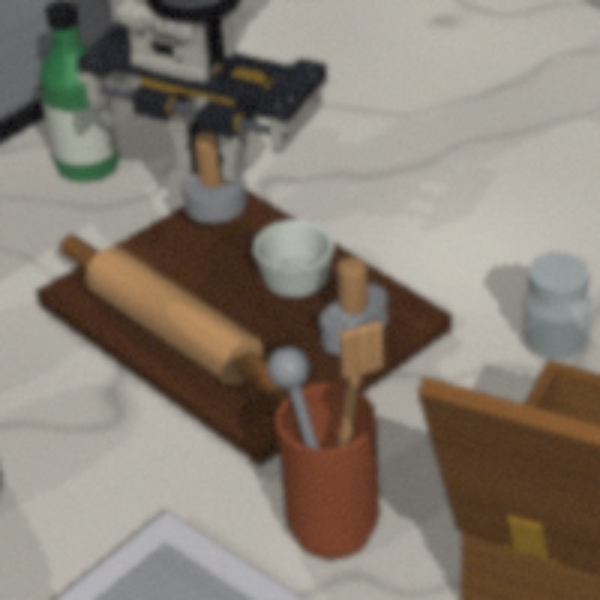

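The round stamp is hanging over the bare left part of the board, at about (212,190) in the crop, and nothing is near it. I'll lower it.

Call:
apply_moves(motion=[[[0,0,-1.5],0],[[0,0,-2.4],0],[[0,0,-2.8],0],[[0,0,-2.9],0],[[0,0,-2.9],0],[[0,0,-2.9],0]])

```text
clock: 24.15
tool_pos: [0.5116, -0.3015, 0.055]
orientation: [180.0, 0.0, 105.8]
force: [-0.6, 0.0, -1.4]
opening: 0.0236
```

Call:
apply_moves(motion=[[[0,0,-0.15],0],[[0,0,-0.15],0],[[0,0,-0.25],0],[[0,0,-0.25],0]])

```text
clock: 24.55
tool_pos: [0.5118, -0.3015, 0.0539]
orientation: [179.9, 0.1, 105.8]
force: [-3.8, 4.0, 13.4]
opening: 0.0235
```

Touching. Next I'll release it and back away.

Call:
apply_moves(hand=3.4, motion=[[[0,0,0.1],0],[[0,0,0.1],0],[[0,0,0.1],0],[[0,0,0.1],0]])

```text
clock: 24.95
tool_pos: [0.5112, -0.3014, 0.0529]
orientation: [-180.0, -0.0, 105.8]
force: [-0.0, -0.4, -0.2]
opening: 0.0344
```

Call:
apply_moves(motion=[[[0,0,1],0],[[0,0,3],0],[[0,0,6],0],[[0,0,10],0],[[0,0,15],0],[[0,0,20],0],[[0,0,24],0],[[0,0,24],0]])

```text
clock: 25.75
tool_pos: [0.5135, -0.3027, 0.301]
orientation: [179.5, 0.4, 105.8]
force: [0.4, -0.4, 1.1]
opening: 0.0342
```

Call:
apply_moves(motion=[[[-12,-20,0],0],[[-24,-33,0],0],[[-24,-33,0],0],[[-24,-33,0],0],[[-24,-33,0],0],[[-24,-33,0],0],[[-24,-33,0],0],[[-24,-33,0],0],[[-24,-33,0],0],[[-24,-33,0],0]])

```text
clock: 26.75
tool_pos: [0.2695, -0.6324, 0.2926]
orientation: [-180.0, -0.1, 105.6]
force: [0.3, 0.5, 0.4]
opening: 0.0341
```

```bash
python3 - <<'E'
from h import *
a,_=snap('scene','s9'); b,d=snap('top','t9')
o=ctrl.get_obs();print(o['clock'],o['tool_pos'],o['force'])
P=cloud('top',d);H=P[...,2]
for n,(u0,u1,v0,v1),lo,hi in[('boardhandles',(345,470,232,300),.08,.1),('squ',(225,260,210,250),.07,.09),('lid',(120,290,120,220),.2,.35)]:
    k=np.zeros(H.shape,np.uint8);k[v0:v1,u0:u1]=((H>lo)&(H<hi)&(d>0))[v0:v1,u0:u1]
    N,l,s,c=cv2.connectedComponentsWithStats(k)
    for i in range(1,N):
        if s[i,4]>12: q=P[l==i];print(n,s[i,4],((q.min(0)+q.max(0))/2).round(4),q[:,2].max().round(4))
E
```

```text
26.85 [ 0.27136414 -0.63091994  0.2931748 ] [ 1.03362908  0.07263183 -0.23068459]
boardhandles 87 [ 0.537  -0.1222  0.0878] 0.0939
boardhandles 92 [ 0.5126 -0.3013  0.0887] 0.0962
squ 88 [0.6081 0.1622 0.0787] 0.0864
lid 3875 [0.7125 0.2626 0.2419] 0.2837
```

View pics/s9.png

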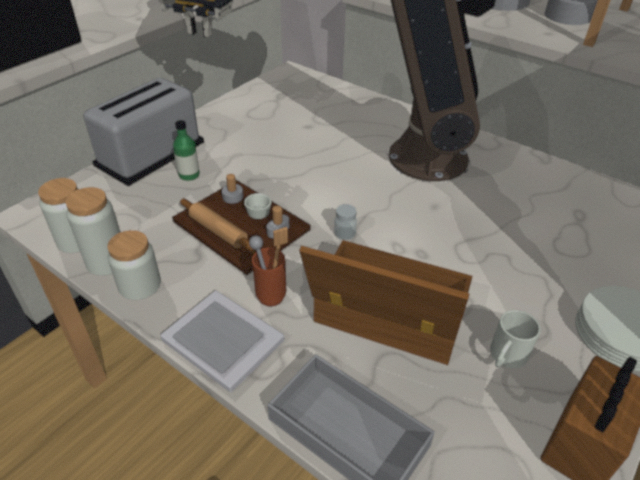

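View pics/t9.png

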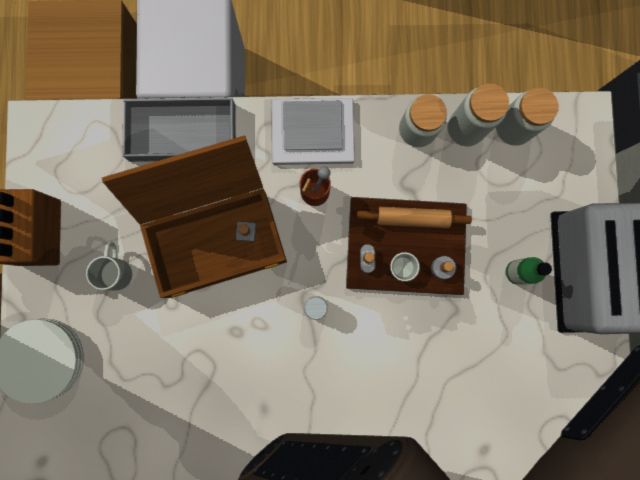

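The lid stands open. The oval stamp at (368,258) and the round stamp at (444,267) stand upright on either side of the ramekin at (404,266). The square stamp at (245,231) and everything else look unmoved, so I'm handing in.

```bash
python3 - <<'E'
from h import *
print(ctrl.close_job())
E
```

```text
the job is handed in; nothing more can be done
None
```

The job is handed in at about 27 s of the 72 s. All the checks I made agreed with the task, but the hand-in reports no verdict.

**What I did:** The moves keep the tool pointing down, so I could not reach under the lip. I pressed the shut fingers against the lip's front edge and lifted the lid by friction along its arc until it fell open. I then gripped the oval stamp and the round stamp by their handles. I carried each over the clutter at about 0.30 m and lowered it until it touched the board before letting go.

**Last checks (both cameras, after the arm had moved away):**
- **Lid:** it leans back beyond upright with nothing touching it. Its top edge is at about 0.28 m, which fits the stop at 1.9 rad. I did not work out the angle itself.
- **Stamps on the board:** the handle tops are at (0.537, -0.122) for the oval and (0.513, -0.301) for the round. Both are within 2 mm of where I aimed, at about the right height for standing upright. The gaps to the ramekin, the pin and each other are clear.
- **Square stamp:** it is still upright in the chest, with its handle at (0.608, 0.162) as before.
- **Other objects:** the pin, ramekin, crock, jar, bottle and mug look unmoved. I compared these only by eye in the pictures.

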